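# Close the varnish filter pot: turn the keyed lid into its notch

### The arm

A 7-joint arm with a two-finger parallel gripper is mounted at the origin on the work surface; the furniture and walls round the work are solid. World frame = base frame: x ahead of the robot, y to its left, z up, the work surface at z = 0. Lengths are in mm, angles in rad, forces in N, time in s.
With the tool pointing down it reaches from about 400 to 875 mm from the base axis. Payload 4.4 kg.
Tool frame: the origin (TCP) lies at the very end of the fingers, on their centre line; the grasp point (between the pads) lies 19 mm behind it (tcp_to_grasp is the x of the grasp point in the tool frame, in mm); x points along the fingers, y is the direction in which the jaws open and shut, and the axes are right-handed (so a half turn about x gives the same grasp; the last joint's range is limited). The gripper opens to 85 mm and grips with 20 to 120 N. Pads are 22 mm wide; open, the fingers measure 114 mm over their backs; the gripper's body (76 mm by 85 mm) begins 54 mm behind the grasp point. The pads swing forward as they close: fully open they stand 13 mm farther back than shut.
Start: joints at [1.179, 0.628, 0.038, 1.517, -0.027, 0.996, -0.02], TCP at [208.071, -615.812, 231.313] pointing down, gripper open.
Joint ranges: [-3.06, 3.06], [-0.37, 2.12], [-1.25, 1.32], [0.18, 2.47], [-1.1, 4.24], [0.23, 1.98], [-2.94, 2.94]. Speed limits (rad/s): [2.57, 2.57, 3.14, 3.14, 3.14, 3.14, 3.14].

### API

Orientations are given as a unit quaternion [w, x, y, z].
In Python, from plant import * gives the robot as it stands.
- The arm moves only by the tool play_rows, never from a script. Its arguments are lists of equal length, an entry for each row: "gripper": the closure in counts, from 0 (fully open) to 255 (shut); "delta_pos": the shift along the tool's x, y, z in mm, a list of three; "spin": the turn about the tool's x in degrees. A call has 1 to 8 rows; each row is the pose to reach, as a shift and turn from the pose commanded when the call began, along the tool's axes at that moment; what a row does not reach only later rows make up. A row lasts 1/12 s, in which the tool goes at most 41.7 mm and 7.16 degrees, less where a joint would pass 70% of its speed; a pose out of reach is approached as far as the arm can. A call with a gripper value outside its range is refused whole. The fingers move at their own pace and stop on an object; the grip force is fixed at half the most. Time passes only in rows, so rows that repeat a pose let the fingers close. It gives the time, the measured TCP pose, the force and the opening at its end, in the units of the state.
- observe(): the state, without advancing time (a new reading comes with each control period).
- get_image(name): name is "scene" or "top" or "wrist"; returns a dict with "frame" (384x512x3 uint8, red, green, blue), "fx", "fy", "cx", "cy" (pixels), "k1" (the pictures are not rectified: a ray, as slopes to the right and down, at radius r is drawn at 1 + k1 r^2 times it, then the intrinsics apply), "world_from_camera" (4x4, takes a point from camera to world coordinates); the wrist camera has in their place "T_tool_cam" (4x4, takes a point from camera to tool coordinates, whose origin is the TCP and whose axes are the tool frame's). Camera axes: x right, y down, z forward; pixel columns grow to the right and rows downward; lengths in mm; the calibration is good to about 2 mm. A picture is of the moment at which its call begins: read the wrist's pose just before it. There is no depth.
- sign_off(): hands the job in, once; it reports no verdict.
Trained networks look in the newest picture that a camera, given by its name, has taken for a name from the list of things; names that differ only in an ending like _2 or _b are one class to them, and where a whole thing is asked for, a point or a joint stands for the part that bears it (a point fixed in the world has none). Each returns a list of dicts, best first, with "confidence" (0 to 1); they miss things now and then, are a little off and sometimes report something else, mostly with a low value. They report only what shows in the picture. A call takes as long as a camera call.
- search_frame(camera, label): "box" ([left, top, width, height] as shares, 0 to 1, of the picture: columns of its width, rows of its height, round what is visible of it).
- masks_of(camera, label): "region" (384x512 bool, what is visible of it) and "box" ([left, top, width, height] as shares, 0 to 1, of the picture: columns of its width, rows of its height, round what is visible of it).
The state is a dict: "clock": time; "qpos": joint angles; "qd": joint speeds; "effort": joint torques, N m; "ee_pos": TCP position; "orientation": TCP orientation; "contact_force": force on the tool from outside, world axes, zero at the start; "moment": the same for the moment, N m; "opening": finger opening in mm.
Only numpy, scipy, OpenCV 4.12 (cv2) and the standard library are available. Lean on these libraries where they do the work, as an engineer would, in place of code of your own. Each camera call takes 0.05 s, during which the arm holds its last target. There are 200 camera calls.

### The job

The lid of the blue varnish filter pot is still standing proud on the rim because its keys are not over their notches. Turn the lid by its black bar until its red ear stands over the red stripe on the pot and the keys drop into the notches, seat it fully home and level, and let go. Leave the yellow pot and its lid, which is already closed, as they are.

Things in the scene. Friction and masses are not known exactly. Their poses are not given: they have to be found in the camera images.
- lid_grip (a point): Blue pot's loose lid, 250 g: aluminium disc 104 mm across, 7 thick, on it a black bar 64 long (x axis, to the red ear), 14 wide (y), 39 tall: grip across the 14. The point: on the lid's axis, 24 mm above the disc, 15 below the bar's top; z up. It starts level, 9 mm proud, 35 to 72 degrees counter-clockwise (from above) of closed. A spigot below, 9 mm in the mouth, centres it with 2 to 3 mm play.
- lid_key (a point): Middle of the underside of the lid's main key: a steel lug 14 mm wide, 9 mm deep, under the lid's edge below the red ear, 46 mm from the lid's axis along x (outward; z up). Two like lugs 110 degrees to either side. While the lid is proud the lugs stand on the pot's rim and the lid turns freely on it.
- pot_notch (a point): Floor middle of the main notch in the rim of the blue pot (fixed; 100 mm across, rim 70 mm above the bench, round flange 136 mm across). 46 mm from the pot's axis along x (outward; z up), 60 above the bench. Notch 10 mm deep, 40 degrees wide: keys enter within 10 degrees. Red stripe below it. Two like notches 110 degrees to either side. Lid closed: lid_key 1 mm, lid_grip 41 mm above this height.
- spare_grip (a point): The same grip point on the like lid of the yellow pot, a bystander of the same make and size whose lid is already closed. The two pots may swap places between starts, and each stands turned some other way.

How it is judged:
By the outcome, as a careful person would: the job done as asked, in the order asked, and still so for the second after the job is handed in, with the robot touching nothing.
It also fails if it takes over 40 s, if anything falls off the work surface, if the arm or the gripper's body presses on something with over 40 N, if the wrist force passes 120 N, or if a joint passes its speed limit or range.

## Working session

There is one attempt and no reset: what is moved stays moved. The work goes in short steps, Python scripts to look and compute and a tool call to move; the robot and the scene stay as the last step left them, time stands still between calls to the robot, and variables do not carry over. Pictures are saved under pics/ and viewed, about 8 in all and at most 12, crops included, and the job is handed in when it is done.

Besides the shell and the picture viewer there is one more tool, called after "Emit:" as a command line: name --pt "numbers of a row" for each row, then --argument value for the rest. play_rows: Moves the arm, as the interface text tells. Its arguments: {"type":"object","properties":{"gripper":{"type":"array","items":{"type":"number"}},"delta_pos":{"type":"array","items":{"type":"array","items":{"type":"number"}}},"spin":{"type":"array","items":{"type":"number"}}},"required":["gripper","delta_pos","spin"]}

```bash
mkdir -p pics; ls
python3 - <<'E'
from plant import *
import cv2,numpy as np
s=observe();print(s)
ims={}
for n in("scene","top"):
    d=get_image(n);cv2.imwrite(f"pics/{n}0.png",d["frame"][:,:,::-1]);print(n,{k:(np.round(v,3).tolist() if k!="frame" else 0) for k,v in d.items()})
    for l in("lid_grip","lid_key","pot_notch","spare_grip"):
        print(l,[(np.round(np.array(r["box"])*[512,384,512,384]).tolist(),round(r["confidence"],2)) for r in search_frame(n,l)][:3])
a=cv2.imread("pics/scene0.png");b=cv2.imread("pics/top0.png")
cv2.imwrite("pics/both.png",cv2.resize(np.vstack([a,b]),(400,600)))
E
```

```text
pics
{'clock': 0.0, 'qpos': array([ 1.17919295,  0.62934575,  0.0384557 ,  1.51838011, -0.02697236,
        0.99629074, -0.02002012]), 'qd': array([ 0.0003489 ,  0.00039752,  0.00089987,  0.00040472, -0.00122997,
       -0.00016632,  0.00025685]), 'effort': array([ 4.04761204e-04, -5.63414204e+01,  1.22636586e+00, -1.93447924e+01,
        1.09062722e-02,  1.03802100e-02, -1.07304425e-05]), 'ee_pos': array([ 207.85596426, -615.20605389,  230.38572491]), 'orientation': array([-0.11401303, -0.69761692, -0.11533558,  0.69787489]), 'contact_force': array([-0.11049736,  0.96477466,  0.76626977]), 'moment': array([ 0.00283423, -0.06110628,  0.00061223]), 'opening': 85.66012771168735}
scene {'frame': 0, 'fx': 358.37, 'fy': 358.37, 'cx': 257.548, 'cy': 188.418, 'k1': -0.017, 'world_from_camera': [[-0.854, -0.297, 0.427, 148.469], [-0.52, 0.468, -0.715, 565.3], [0.013, -0.832, -0.554, 597.513], [0.0, 0.0, 0.0, 1.0]]}
lid_grip [([199.0, 220.0, 54.0, 39.0], 0.59)]
lid_key [([196.0, 219.0, 56.0, 41.0], 0.83)]
pot_notch [([193.0, 249.0, 59.0, 42.0], 0.67)]
spare_grip [([250.0, 180.0, 45.0, 28.0], 0.8), ([199.0, 221.0, 54.0, 40.0], 0.29)]
top {'frame': 0, 'fx': 424.66, 'fy': 424.66, 'cx': 257.947, 'cy': 190.13, 'k1': 0.007, 'world_from_camera': [[-0.01, -0.993, 0.118, 385.132], [-0.999, 0.014, 0.031, -51.565], [-0.033, -0.117, -0.993, 961.996], [0.0, 0.0, 0.0, 1.0]]}
lid_grip [([171.0, 158.0, 48.0, 58.0], 0.88)]
lid_key [([173.0, 161.0, 54.0, 52.0], 0.95)]
pot_notch [([180.0, 161.0, 50.0, 57.0], 0.92)]
spare_grip [([274.0, 157.0, 49.0, 50.0], 0.63)]
```

Run:
```python
import cv2,numpy as np
a=cv2.imread("pics/scene0.png");b=cv2.imread("pics/top0.png")
A=cv2.resize(a[150:310,170:320],(525,560)) if 0 else cv2.resize(a[165:305,180:310],(390,420),interpolation=cv2.INTER_CUBIC)
B=cv2.resize(b[140:240,155:335],(720,400))[:,:400]
B=cv2.resize(b[145:230,160:240],(395,420),interpolation=cv2.INTER_CUBIC)
cv2.imwrite("pics/both.png",np.hstack([A,B]))
cv2.imwrite("pics/wide.png",np.hstack([cv2.resize(a,(400,300)),cv2.resize(b,(400,300))]))
```

```text
(no output)
```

View pics/wide.png

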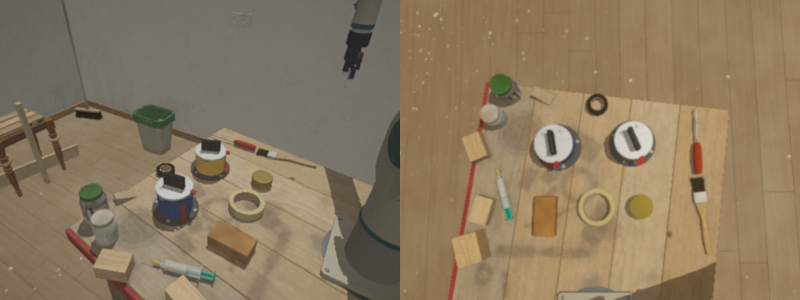

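View pics/both.png

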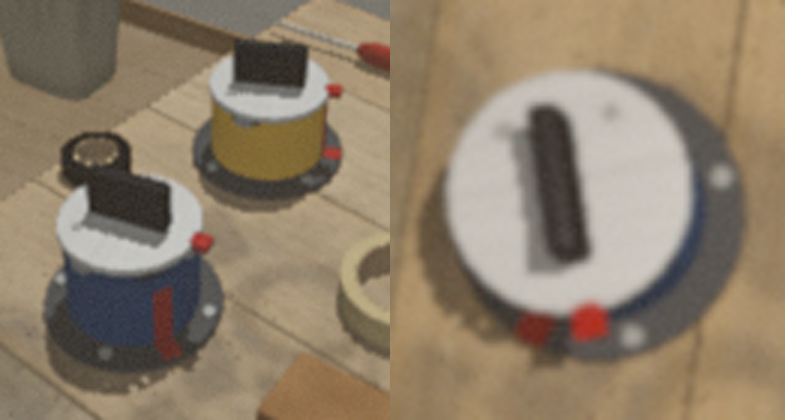

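The overview shows the blue pot at the left in the top view (about px 196,184) and the yellow pot at the right. The ear is at px 200.5,210 and the stripe at px 189,212, clockwise of the ear as expected.

```bash
cat > h.py <<'E'
from plant import *
import cv2,numpy as np
def ray(d,uv,T):
    x=(np.array(uv,float)-[d["cx"],d["cy"]])/[d["fx"],d["fy"]]
    y=x.copy()
    for _ in range(8): y=x/(1+d["k1"]*(y@y))
    return T[:3,3],T[:3,:3]@np.array([y[0],y[1],1])
def onz(d,uv,z,T=None):
    o,r=ray(d,uv,d["world_from_camera"] if T is None else T)
    return o+r*(z-o[2])/r[2]
def proj(d,P,T=None):
    T=d["world_from_camera"] if T is None else T
    p=np.linalg.inv(T)@np.append(P,1);x=p[:2]/p[2];x=x*(1+d["k1"]*(x@x))
    return x*[d["fx"],d["fy"]]+[d["cx"],d["cy"]]
def toolT(s):
    from scipy.spatial.transform import Rotation as R
    T=np.eye(4);T[:3,:3]=R.from_quat(np.roll(s["orientation"],-1)).as_matrix();T[:3,3]=s["ee_pos"];return T
E
python3 - <<'E'
from h import *
d=get_image("top");f=d["frame"]
s=observe();T=toolT(s);print(T.round(3))
c=onz(d,(196.5,183.9),86);e=onz(d,(200.5,210.2),82)
print("lid",c,"ear",e,np.linalg.norm((e-c)[:2]),np.degrees(np.arctan2(*(e-c)[1::-1])))
st=onz(d,(189.2,211.8),35)
print("stripe",st,np.linalg.norm((st-c)[:2]),np.degrees(np.arctan2(*(st-c)[1::-1])))
# bar top ends, z=125
p,q=[onz(d,(160+u*.2025,145+v*.2024),125) for u,v in((152,108),(180,258))]
print("bar",p,q,(p+q)/2,np.linalg.norm(p-q),np.degrees(np.arctan2(*(q-p)[1::-1])))
d2=get_image("scene")
for P in(c,e,(p+q)/2):print(proj(d2,P))
# stripe bottom in scene crop at (170,355)/3+(180,165)
for uv,z in(((165,293),58),((171,353),8)):
    g=onz(d2,(180+uv[0]/3,165+uv[1]/3),z);print(g,np.linalg.norm((g-c)[:2]),np.degrees(np.arctan2(*(g-c)[1::-1])))
E
```

```text
[[ 0.00000e+00  3.20000e-01 -9.47000e-01  2.08058e+02]
 [ 0.00000e+00 -9.47000e-01 -3.20000e-01 -6.15808e+02]
 [-1.00000e+00 -0.00000e+00 -0.00000e+00  2.31299e+02]
 [ 0.00000e+00  0.00000e+00  0.00000e+00  1.00000e+00]]
lid [503.72487894 104.60180729  86.        ] ear [448.82145261  96.53608067  82.        ] 55.49272176670171 -171.6425991707468
stripe [449.00931057 129.3691917   35.        ] 60.06010949979559 155.64578253163606
bar [533.14450856 109.44028121 125.        ] [471.69223712  97.55806331 125.        ] [502.41837284 103.49917226 125.        ] 62.590484637901525 -169.0565155000013
[224.49604807 237.34607614]
[248.22773593 245.94727234]
[224.59308283 223.0509587 ]
[458.89673469 131.71501479  58.        ] 52.389775130616165 148.833378943569
[451.00989352 137.73562918   8.        ] 62.263310551938524 147.84872687298207
```

Emit:
play_rows --gripper '[0, 0, 0, 0, 0, 0, 0, 0]' --pt "-30 -222 -330" --pt "-30 -222 -330" --pt "-30 -222 -330" --pt "-30 -222 -330" --pt "-30 -222 -330" --pt "-30 -222 -330" --pt "-30 -222 -330" --pt "-30 -222 -330" --spin '[9, 9, 9, 9, 9, 9, 9, 9]'

```text
clock: 1.27
ee_pos: [411.0, -350.0, 256.9]
orientation: [0.06, 0.705, 0.059, -0.704]
contact_force: [0.1, -1.0, -0.3]
opening: 85.0
```

Emit:
play_rows --gripper '[0, 0, 0, 0, 0, 0, 0, 0]' --pt "0 -432 -167" --pt "0 -432 -167" --pt "0 -432 -167" --pt "0 -432 -167" --pt "0 -432 -167" --pt "0 -432 -167" --pt "0 -432 -167" --pt "0 -432 -167" --spin '[0, 0, 0, 0, 0, 0, 0, 0]'

```text
clock: 1.93
ee_pos: [476.4, -23.1, 256.8]
orientation: [0.06, 0.705, 0.059, -0.704]
contact_force: [0.9, 0.3, 0.1]
opening: 85.5
```

Run:
```python
from h import *
s=observe();T=toolT(s);print(T.round(3).tolist(),s["qpos"].round(2))
d=get_image("wrist");print(np.round(d["T_tool_cam"],2).tolist(),d["fx"],d["cx"],d["cy"])
Tc=T@d["T_tool_cam"];print(Tc.round(2).tolist());print(proj(d,[503,104,86],Tc))
```

```text
[[0.001, 0.168, -0.986, 476.433], [-0.0, -0.986, -0.168, -23.107], [-1.0, 0.0, -0.001, 256.81], [0.0, 0.0, 0.0, 1.0]] [-0.01  0.35 -0.    1.95  0.    0.84 -1.41]
[[0.0, -0.3, 0.95, -142.75], [1.0, 0.0, 0.0, 1.32], [-0.0, 0.95, 0.3, -75.89], [0.0, 0.0, 0.0, 1.0]] 340.7206196701805 256.7950562614478 189.74210102630119
[[0.17, -0.94, -0.29, 551.32], [-0.99, -0.16, -0.05, -11.67], [0.0, 0.3, -0.96, 399.64], [0.0, 0.0, 0.0, 1.0]]
[122.16942461 116.92046903]
```

Emit:
play_rows --gripper '[0, 0, 0, 0, 0]' --pt "0 -121 -48" --pt "0 -121 -48" --pt "0 -121 -48" --pt "0 -121 -48" --pt "0 -121 -48" --spin '[0, 0, 0, 0, 0]'

```text
clock: 2.4
ee_pos: [503.5, 105.9, 256.4]
orientation: [0.061, 0.705, 0.062, -0.704]
contact_force: [-0.3, -0.8, -0.3]
opening: 85.7
```

Run:
```python
from h import *
s=observe();T=toolT(s);print(T.round(3).tolist(),s["qpos"].round(2))
d=get_image("wrist");Tc=T@d["T_tool_cam"]
cv2.imwrite("pics/w1.png",cv2.resize(d["frame"][:,:,::-1],(768,576)))
print([ (l,proj(d,P,Tc).round(1)) for l,P in (("lid",[503.7,104.6,86]),("bar",[502.4,103.5,125]),("ear",[449,97,82]))])
```

```text
[[0.001, 0.174, -0.985, 503.511], [0.002, -0.985, -0.174, 105.93], [-1.0, -0.002, -0.001, 256.384], [0.0, 0.0, 0.0, 1.0]] [-0.24  0.4  -0.03  1.86  0.01  0.88 -1.67]
[('lid', array([257.1, 168. ])), ('bar', array([258.1, 180.7])), ('ear', array([255. , 220.6]))]
```

View pics/w1.png

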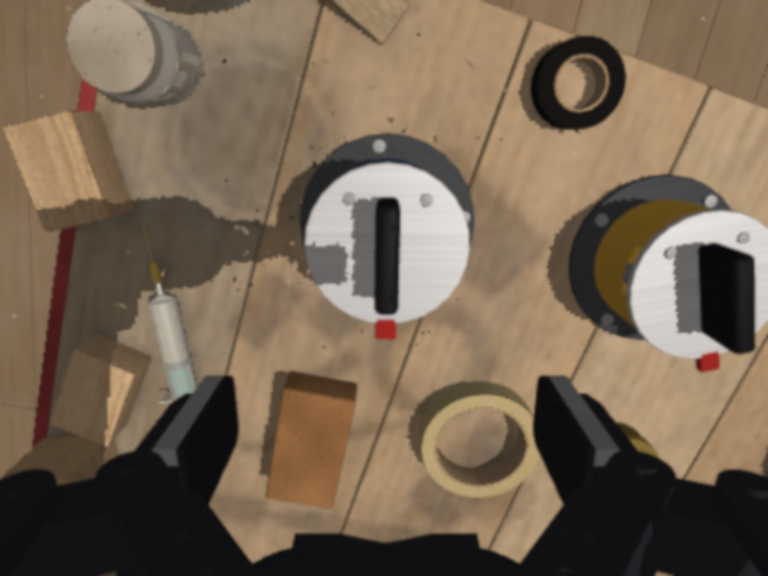

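The wrist view shows the lid disc at about (388,243), with its edge at rows 163 and 324. The bar stands vertical in the picture (within about 1°) and the ear is at (386,330). Next I convert these to positions.

Run:
```python
from h import *
s=observe();T=toolT(s)
d=get_image("wrist");Tc=T@d["T_tool_cam"]
def g(u,v,z):return onz(d,(u/1.5,v/1.5),z,Tc).round(1)
for n,u,v,z in(("top",388,163,86),("bot",388,324,86),("L",305,243,86),("R",470,243,86),("ear",386,330,82),("barfar",388,198,125),("barnear",386,314,125)):print(n,g(u,v,z))
for l in("lid_grip","lid_key"):
  for r in masks_of("wrist",l)[:2]:
    v,u=np.nonzero(r["region"]);print(l,r["confidence"],u.min(),u.max(),v.min(),v.max())
f=d["frame"].astype(int)
m=(f.min(2)>140)&(f.max(2)-f.min(2)<30);m=m.astype(np.uint8)
dt=get_image("top")
def circ(im,dd,TT,x0,x1,y0,y1):
    f=im[y0:y1,x0:x1].astype(int);m=((f.min(2)>130)&(f.max(2)-f.min(2)<35)).astype(np.uint8)
    n,l,st,_=cv2.connectedComponentsWithStats(m);k=1+st[1:,4].argmax()
    c=np.argwhere(l==k)[:,::-1].astype(np.float32);h=cv2.convexHull(c)[:,0]+[x0,y0]
    P=np.array([onz(dd,p,86,TT) for p in h])
    a=np.c_[2*P[:,:2],np.ones(len(P))];x=np.linalg.lstsq(a,(P[:,:2]**2).sum(1),rcond=None)[0]
    print("circle",x[:2],np.sqrt(x[2]+x[:2]@x[:2]),len(h))
circ(d["frame"],d,Tc,190,325,95,225)
circ(dt["frame"],dt,dt["world_from_camera"],160,240,145,230)
```

```text
top [557.3 109.3  86. ]
bot [455.6  91.4  86. ]
L [500.3 152.   86. ]
R [518.   50.2  86. ]
ear [449.6  91.7  82. ]
barfar [542.  106.8 125. ]
barnear [476.7  96.5 125. ]
lid_grip 0.95 200 309 107 224
lid_key 0.75 199 308 107 223
circle [507.34879174 104.37424225] 51.73342173647446 38
circle [498.89387808 100.95752081] 46.62503882239819 20
```

Emit:
play_rows --gripper '[0, 0, 0, 0, 0]' --pt "40 2 -1" --pt "80 4 -2" --pt "95 4 -2" --pt "95 4 -2" --pt "95 4 -2" --spin '[0, 0, 0, 0, 0]'

```text
clock: 3.07
ee_pos: [505.7, 97.3, 161.2]
orientation: [-0.059, -0.704, -0.059, 0.705]
contact_force: [-0.2, 0.1, 0.2]
opening: 85.2
```

Run:
```python
from h import *
s=observe();T=toolT(s);print(T.round(3).tolist())
d=get_image("wrist");Tc=T@d["T_tool_cam"]
cv2.imwrite("pics/w2.png",cv2.resize(d["frame"][:,:,::-1],(768,576)))
x,y=s["ee_pos"][:2]
for z in(86,125):print(z,proj(d,[x,y,z],Tc)*1.5)
a=np.array([-.985,-.174,0])
for k in(-52,52):print(k,proj(d,np.array([x,y,86])+k*a,Tc)*1.5, proj(d,np.array([x,y,125])+k*32/52*a,Tc)*1.5)
dt=get_image("top")
for z in(8,20,35,60):
  g=onz(dt,(189.2,211.8),z);print(z,g.round(1),np.hypot(g[0]-506,g[1]-102.5),np.degrees(np.arctan2(g[1]-102.5,g[0]-506)))
```

```text
[[-0.001, 0.166, -0.986, 505.707], [-0.001, -0.986, -0.166, 97.318], [-1.0, 0.0, 0.001, 161.199], [0.0, 0.0, 0.0, 1.0]]
86 [382.17407092 301.24444417]
125 [381.63304938 335.23471075]
-52 [380.99998946 184.59134393] [380.75670452 252.97233644]
52 [383.20517155 403.09955457] [382.42930485 409.60213807]
8 [450.9 134.6   8. ] 63.81427746448149 149.7591657205633
20 [450.  132.3  20. ] 63.395995100742056 151.96485305540398
35 [449.  129.4  35. ] 63.0070801148139 154.75770031906245
60 [447.3 124.5  60. ] 62.696121945166006 159.46784623125816
```

View pics/w2.png

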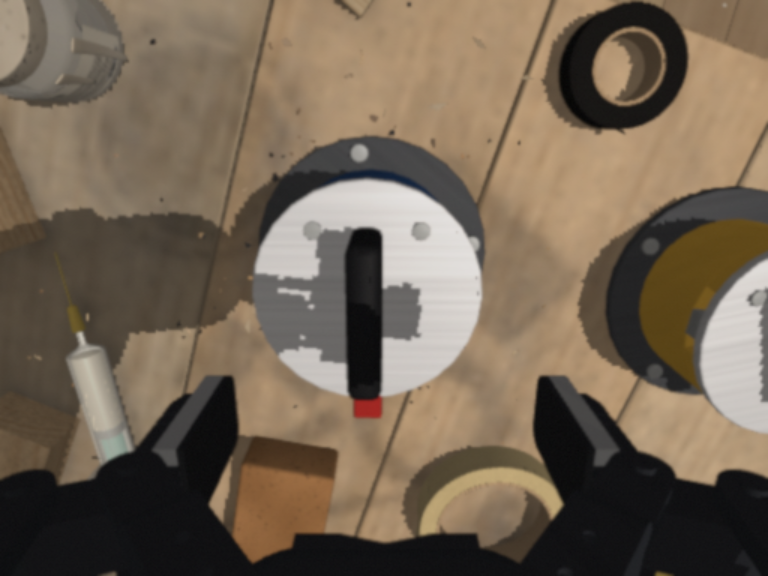

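The bar sits about 7 mm to the left (tool -y) and 3 mm farther (tool -z) than the tool centre. The ear and the bar's angle are in line with the tool.

Emit:
play_rows --gripper '[0, 0, 0, 0, 0, 0]' --pt "10 -7 -3" --pt "35 -7 -3" --pt "55 -7 -3" --pt "67 -7 -3" --pt "67 -7 -3" --pt "67 -7 -3" --spin '[0, 0, 0, 0, 0, 0]'

```text
clock: 3.67
ee_pos: [508.0, 106.6, 94.6]
orientation: [0.06, 0.705, 0.06, -0.704]
contact_force: [-0.5, -0.2, 0.4]
opening: 85.5
```

Emit:
play_rows --gripper '[120, 170, 255, 255, 255, 255, 255, 255]' --pt "0 0 0" --pt "0 0 0" --pt "0 0 0" --pt "0 0 0" --pt "0 0 0" --pt "0 0 0" --pt "0 0 0" --pt "0 0 0" --spin '[0, 0, 0, 0, 0, 0, 0, 0]'

```text
clock: 4.33
ee_pos: [507.9, 106.1, 94.8]
orientation: [0.059, 0.705, 0.06, -0.704]
contact_force: [-0.4, -0.9, 5.8]
opening: 13.2
```

Emit:
play_rows --gripper '[255, 255, 255, 255, 255, 255, 255, 255]' --pt "0 0 0" --pt "0 0 0" --pt "0 0 0" --pt "0 0 0" --pt "0 0 0" --pt "0 0 0" --pt "0 0 0" --pt "0 0 0" --spin '[5, 10, 16, 22, 28, 34, 38, 38]'

```text
clock: 5.0
ee_pos: [507.2, 106.1, 93.9]
orientation: [0.173, -0.685, 0.174, 0.686]
contact_force: [0.0, 0.4, -2.4]
opening: 13.1
```

Run:
```python
from h import *
s=observe();T=toolT(s);print(T.round(3).tolist(),s["contact_force"],s["moment"])
print(np.degrees(np.arctan2(T[1,2],T[0,2])))
d=get_image("scene");a=d["frame"][:,:,::-1]
cv2.imwrite("pics/s2.png",cv2.resize(a[165:305,160:310],(600,560),interpolation=cv2.INTER_CUBIC))
```

```text
[[-0.001, -0.476, -0.88, 507.21], [-0.001, -0.88, 0.476, 106.076], [-1.0, 0.001, 0.001, 93.943], [0.0, 0.0, 0.0, 1.0]] [ 0.00361464  0.36424673 -2.40436448] [-0.04694193 -0.02703004  0.0447297 ]
151.58812660258698
```

View pics/s2.png

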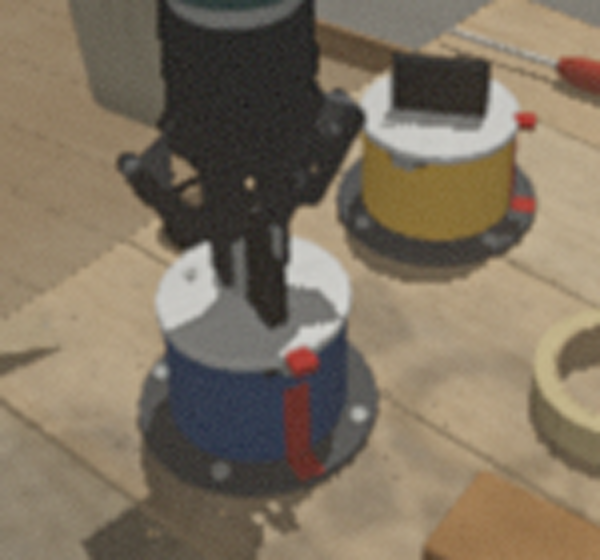

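The ear at (301,360) now stands over the stripe, and the -2.4 N says the keys hang over the notches in the gripper's hold. I'll lower it.

Emit:
play_rows --gripper '[255, 255, 255, 255, 255, 255, 255]' --pt "2 0 0" --pt "4 0 0" --pt "6 0 0" --pt "8 0 0" --pt "9 0 0" --pt "9 0 0" --pt "9 0 0" --spin '[0, 0, 0, 0, 0, 0, 0]'

```text
clock: 5.63
ee_pos: [507.6, 105.9, 85.9]
orientation: [0.173, -0.686, 0.173, 0.686]
contact_force: [-2.2, -0.9, 4.4]
opening: 13.1
```

Emit:
play_rows --gripper '[255, 255, 255, 255]' --pt "1 0 0" --pt "2 0 0" --pt "2.5 0 0" --pt "2.5 0 0" --spin '[0, 0, 0, 0]'

```text
clock: 5.97
ee_pos: [507.6, 105.9, 85.8]
orientation: [-0.174, 0.686, -0.173, -0.685]
contact_force: [-7.7, -0.6, 30.6]
opening: 13.2
```

Emit:
play_rows --gripper '[255, 255, 0, 0, 0, 0, 0, 0]' --pt "-2.5 0 0" --pt "-2.5 0 0" --pt "-2.5 0 0" --pt "-2.5 0 0" --pt "-2.5 0 0" --pt "-2.5 0 0" --pt "-2.5 0 0" --pt "-2.5 0 0" --spin '[0, 0, 0, 0, 0, 0, 0, 0]'

```text
clock: 6.63
ee_pos: [507.7, 106.0, 85.2]
orientation: [0.173, -0.686, 0.173, 0.686]
contact_force: [0.0, -0.2, -0.7]
opening: 84.0
```

Emit:
play_rows --gripper '[0, 0, 0, 0, 0, 0, 0, 0]' --pt "-10 0 0" --pt "-30 0 0" --pt "-60 0 0" --pt "-100 0 0" --pt "-130 0 0" --pt "-140 0 0" --pt "-140 0 0" --pt "-140 0 0" --spin '[0, 0, 0, 0, 0, 0, 0, 0]'

```text
clock: 7.3
ee_pos: [507.4, 106.2, 225.6]
orientation: [-0.173, 0.686, -0.173, -0.685]
contact_force: [-0.2, 0.1, -1.4]
opening: 85.5
```

Run:
```python
from h import *
s=observe();T=toolT(s);print(s["clock"],s["ee_pos"],s["contact_force"],s["opening"])
d=get_image("scene");a=d["frame"][:,:,::-1]
A=cv2.resize(a[165:305,180:310],(390,420),interpolation=cv2.INTER_CUBIC)
w=get_image("wrist")["frame"][:,:,::-1]
cv2.imwrite("pics/end.png",np.hstack([A,cv2.resize(w[60:300,140:375],(410,420))]))
```

```text
7.3 [507.4474861  106.15023312 225.61418209] [-0.22825992  0.08052592 -1.38142814] 85.5322047317319
```

View pics/end.png

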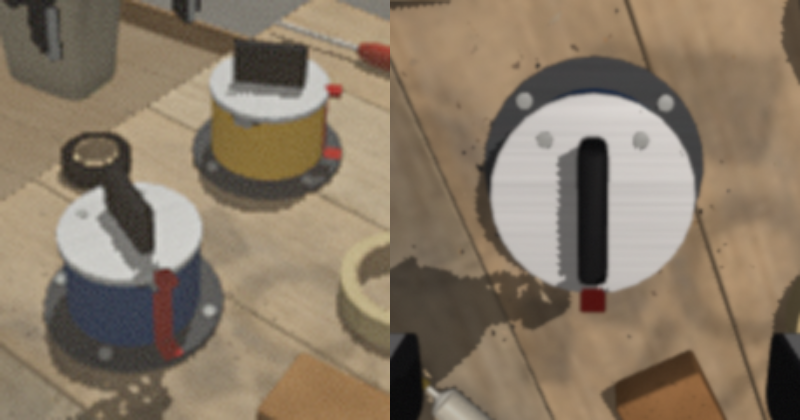

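The lid is down and level, with its ear at (165,279) right on top of the stripe in the left crop. The yellow pot is unchanged and the gripper is clear.

```bash
python3 -c "
from plant import *
print(sign_off())"
```

```text
the job is handed in; nothing more can be done
None
```

The blue pot's lid is closed: I turned it about 38° clockwise by its bar, lowered it 9 mm into the notches, let go and handed the job in at about 7.3 s.

- **Seating:** it stopped hard after 9 mm. A firm press then read about 31 N at the wrist and moved it only 0.1 mm further.
- **After letting go:** the gripper was open at 225 mm height and clear of everything. The last pictures show the lid level and its red ear on the stripe. The yellow pot looks unchanged.
- **Disagreements:**
  - The top and wrist cameras put the lid's centre about 3 to 5 mm apart, and I used the wrist view for the grasp.
  - My estimates of the stripe's direction ranged from about 148° to 155°, depending on the height I assumed. The lid ended at about 151.6°, by the tool's angle.
- **Failed checks:** none.

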